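# Let down the ratchet board vise

## Robot

A 7-joint arm with a two-finger parallel gripper is mounted at the origin on the work surface; the furniture and walls round the work are solid. World frame = base frame: x ahead of the robot, y to its left, z up, the work surface at z = 0. Lengths are in m, angles in rad, forces in N, time in s.
With the tool pointing down it reaches from about 0.425 to 1.025 m from the base axis. Payload 9.4 kg.
Tool frame: the origin (TCP) lies on the mounting face of the last link; the fingertips stand 186 mm ahead of it and the grasp point (between the pads) lies 167 mm ahead of it; z points along the fingers, y is the line along which they close (so a half turn about z gives the same grasp; the last joint's range is limited). The gripper opens to 93 mm and grips with 3 to 60 N. Pads are 15 mm wide; open, the fingers measure 128 mm over their backs; the gripper's body (75 mm by 188 mm) begins 65 mm behind the grasp point.
Start: joints at [1.185, 0.599, -0.003, 1.599, 0.002, 0.943, -0.08], TCP at [0.22, -0.691, 0.405] pointing down, gripper open.
Joint ranges: [-2.57, 2.57], [-0.35, 1.97], [-1.29, 1.29], [0.11, 2.56], [-1.05, 4.19], [0.11, 1.86], [-2.63, 2.63]. Speed limits (rad/s): [2.22, 2.22, 3.01, 3.01, 3.14, 3.14, 3.14].

## Interface

Orientations are given as a 3x3 rotation matrix whose columns are the frame's x, y, z axes.
In Python, from bench import sensors, camera, job gives the robot as it stands.
- The arm moves only by the tool move_arm, never from a script. Its argument "motion" is a list of rows, each a list of 3 entries, a list of its own where there are three numbers: the shift along the tool's x, y, z scaled (see below), then the turn, a rotation vector about the tool's x, y, z scaled (see below), then the gripper command: -1 is shut, 1 is fully open, values between are in proportion. A call has 1 to 20 rows; each row is the pose to reach, as a shift and turn from the pose commanded when the call began, along the tool's axes at that moment, turning the shorter way round; what a row does not reach only later rows make up. The controller multiplies each number of a shift by 0.5 m and each number of a turn by pi rad. A row lasts 1/8 s, in which the tool goes at most 62.5 mm and 10.7 degrees, less where a joint would pass 70% of its speed; a pose out of reach is approached as far as the arm can. A call with a number of a shift or a turn outside -1 to 1 is refused whole. A call with a gripper value outside its range is refused whole. The fingers move at their own pace and stop on an object; "squeeze" is the grip in N (left out, the last holds). Time passes only in rows, so rows that repeat a pose let the fingers close. It gives the time, the measured TCP pose, the force, the opening and the grip force at its end, in the units of the state.
- sensors.observe(): the state, without advancing time (a new reading comes with each control period).
- camera(name): name is "scene" or "top" or "wrist"; returns a dict with "img" (384x512x3 uint8, blue, green, red), "mtx" (3x3 intrinsics, pixels), "k1" (the pictures are not rectified: a ray, as slopes to the right and down, at radius r is drawn at 1 + k1 r^2 times it, then the intrinsics apply), "eye" and "orientation" of the camera in the world; the wrist camera has in their place "tool_from_camera" (4x4, takes a point from camera to tool coordinates, whose origin is the TCP and whose axes are the flange's). Camera axes: x right, y up, looking along -z (the intrinsics and any distortion apply to the point x, -y, -z); pixel columns grow to the right and rows downward; lengths in m; the calibration is good to about 2 mm. A picture is of the moment at which its call begins: read the wrist's pose just before it. There is no depth.
- job.hand_in(): hands the job in; it is judged then, once.
The state is a dict: "time": time; "qpos": joint angles; "joint_vel": joint speeds; "joint_efforts": joint torques, N m; "tcp_pos": TCP position; "tool_rot": TCP orientation; "contact_force": force on the tool from outside, world axes, zero at the start; "wrist_torque": the same for the moment, N m; "opening": finger opening in m; "grasp_force": force on a finger pad.
Only numpy, scipy, OpenCV 4.12 (cv2) and the standard library are available. Lean on these libraries where they do the work, as an engineer would, in place of code of your own. Each camera call takes 0.05 s, during which the arm holds its last target. There are 200 camera calls.

## Task

The circuit board is clamped in the ratchet vise, with the jaw's return spring held back by the pawl. Throw the pawl's selector lever right over to release, wind the crank forward only until the pawl springs off the ratchet wheel, taking care not to crush the board, then hold the crank against its load and ease the drum back slowly until the jaw is fully open; never let it fly back. Then let go, leaving the board lying where it is on its ledges, the pawl off and the things around undisturbed.

Things in the scene. Friction and masses are not known exactly. Their poses are not given: they have to be found in the camera images.
- board_vise: ratchet board vise: grey plate 145x335x12 mm (x -75..70, y -135..200 mm in its frame), bolted down. Origin on the bench under the drum's axis; its y runs along the plate to the board bay (fixed jaw face at y=165 mm, jaws up to 52 mm tall), its -x side is nearer the robot. On the drum: a 14-tooth ratchet wheel (radius 42 mm, 28 to 38 mm above the bench) and a crank on top
- drum_axis (a point): point on the upright axis of drum and crank, 100 mm above the bench. Winding anticlockwise seen from above closes the sliding jaw, 20 mm per rad of drum. A return spring pulls the jaw open and the drum clockwise; the pawl on the wheel holds it. With the pawl off and the crank free the jaw would fly open. From clamped to open the drum turns back 1.3 rad
- crank_knob (a point): middle of the crank's black spinning upright grip, 20 mm diameter, 80 to 119 mm above the bench, 90 mm from the axis, at first on the vise's -x side; crank arm 18 mm wide, 70 to 79 mm above the bench. The crank has up to 0.6 rad of lost motion: wound forward it turns freely (under 1 N) for an unknown part of that, then takes the drum's load, about 7 to 9 N; easing back it pulls 4 to 9 N
- selector_stud (a point): middle of the upright steel stud (12 mm diameter, 47 to 69 mm above the bench) on the end of the pawl's flat selector lever (12 mm wide, 42 to 48 mm above the bench), 60 mm from its pivot at x=-50, y=-54 mm of the vise; the lever points to -y. It is thrown by pulling the stud 47 mm towards the vise's -x, on a nearly straight arc, with about 5 N, to a hard stop; it stays where it is left
- selector (a joint): selector lever angle, rad: 0 pawl sprung into the wheel (start), 0.8 thrown fully to release (stop). Throwing it only loads a spring that draws the pawl off: the loaded tooth still traps the pawl until the crank has taken the load, within about 3 mm at the grip after the load is felt
- pawl_nose (a point): free end of the steel pawl, 38 mm above the bench; engaged it lies in the teeth at x=-3, y=-38 mm in the vise's frame, sprung off it stands at about y=-57 mm or beyond
- jaw (a joint): opening travel of the sliding jaw, m: about 0 clamped as now, 0.026 fully open against its stop (where the pull on the crank vanishes), negative when closed further
- jaw_pad: sprung black rubber pad on the sliding jaw, 78x5x15 mm, origin at the vise's origin when closed; presses the board's edge with about 17 N now. Past the point where the pawl comes free, each mm the crank's grip is wound on adds about 1.8 N here (0.4 N at the grip); the board bears up to 35 N
- board: green circuit board, 58x85x11 mm, clamped between pad and fixed jaw, lying loose on two ledges 30 mm above the bench; origin at the centre of its underside
- usb_key: small blue USB stick, 54x18x8 mm, a bystander; origin at the centre of its underside
- fine_driver: thin green-handled precision screwdriver lying on the vise's plate, 125x13x12 mm, a bystander; origin at the centre of its underside
- driver: yellow-handled screwdriver, 160x23x22 mm, a bystander; origin at the centre of its underside
- tape: roll of black tape lying flat, 70x68x18 mm, a bystander; origin at the centre of its underside
- flux: white syringe, 129x22x14 mm, a bystander; origin at the centre of its underside
- marker: black felt marker, 134x18x18 mm, a bystander; origin at the centre of its underside
- snips: pair of white-handled snips, 141x74x10 mm, a bystander; origin at the centre of its underside
Mind the look-alikes: they are no part of the job. Of the things that look like the board, the smallest one is meant.

How it is judged:
By the outcome, as a careful person would: the job done as asked, in the order asked, and still so for the second after the job is handed in, with the robot touching nothing.
It also fails if it takes over 56 s, if anything falls off the work surface, if the arm or the gripper's body presses on something with over 40 N, if the wrist force passes 120 N, or if a joint passes its speed limit or range.

## Working session

There is one attempt and no reset: what is moved stays moved. The work goes in short steps, Python scripts to look and compute and a tool call to move; the robot and the scene stay as the last step left them, time stands still between calls to the robot, and variables do not carry over. Pictures are saved under pics/ and viewed, at most 10 in all, crops included, and the job is handed in when it is done.

Besides the shell and the picture viewer there is one more tool, called after ">>>" in YAML: its name, and indented under it one key for each argument. move_arm: Moves the arm, as the interface text tells. Its arguments: {"type":"object","properties":{"motion":{"type":"array"},"squeeze":{"type":"number"}},"required":["motion"]}

```bash
mkdir -p pics; cat > h.py <<'E'
import numpy as np, cv2
from bench import sensors, camera, job
def save(c,n): cv2.imwrite('pics/'+n+'.png',c['img'])
def pix2ray(c,u,v,eye=None,R=None):
    K=c['mtx'];k=c['k1'];d=np.array([(u-K[0,2])/K[0,0],(v-K[1,2])/K[1,1]])
    s=d.copy()
    for _ in range(30): s=d/(1+k*(s@s))
    e=np.array(c['eye']) if eye is None else eye
    R=np.array(c['orientation']) if R is None else R
    return e,R@np.array([s[0],-s[1],-1])
def at_z(c,u,v,z,**k):
    e,r=pix2ray(c,u,v,**k); return e+r*(z-e[2])/r[2]
def proj(c,P):
    p=np.array(c['orientation']).T@(np.array(P)-np.array(c['eye'])); s=np.array([p[0],-p[1]])/-p[2]
    s=s*(1+c['k1']*(s@s)); K=c['mtx']; return [K[0,0]*s[0]+K[0,2],K[1,1]*s[1]+K[1,2]]
E
python3 - <<'E'
from h import *
import pickle
s=sensors.observe(); print({k:np.round(v,3).tolist() for k,v in s.items()})
a=camera('top');b=camera('scene'); save(a,'top0');save(b,'scene0'); pickle.dump((a,b),open('c0.pkl','wb'))
for c in(a,b):print(c['mtx'],c['k1'],c['eye'],c['orientation'])
E
```

```text
{'time': 0.0, 'qpos': [1.185, 0.6, -0.002, 1.6, 0.002, 0.943, -0.08], 'joint_vel': [-0.0, 0.0, 0.001, 0.001, 0.0, -0.0, 0.001], 'joint_efforts': [0.001, -76.508, 1.497, -25.236, -0.052, 0.017, 0.0], 'tcp_pos': [0.22, -0.691, 0.404], 'tool_rot': [[0.953, 0.304, -0.001], [0.304, -0.953, 0.001], [-0.0, -0.002, -1.0]], 'contact_force': [0.722, -0.532, -0.133], 'wrist_torque': [0.009, -0.012, 0.005], 'grasp_force': 0.0, 'opening': 0.093}
[[480.64062946   0.         259.98384265]
 [  0.         480.64062946 200.74201508]
 [  0.           0.           1.        ]] -0.1479382595920732 [0.45303531 0.07285233 1.41470544] [[-0.01645906  0.99804136 -0.06035355]
 [-0.99969178 -0.01754824 -0.01756119]
 [-0.01858589  0.06004591  0.99802257]]
[[426.95758441   0.         255.80489552]
 [  0.         426.95758441 187.34557112]
 [  0.           0.           1.        ]] -0.0960993190708187 [-0.33239557  0.50082932  0.9573231 ] [[-0.42681763  0.6167343  -0.66141176]
 [-0.90432741 -0.28758166  0.31541834]
 [ 0.00431942  0.73275889  0.68047465]]
```

View pics/top0.png

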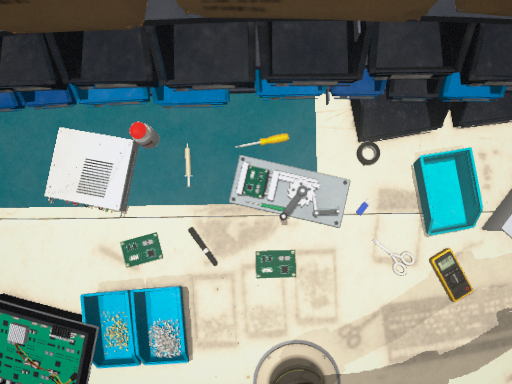

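View pics/scene0.png

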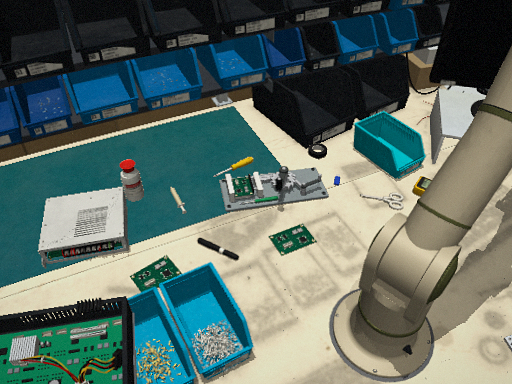

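The top view shows the vise at about (290,190), with its board bay on the left (255,180) and the crank knob near (284,219). Three things look like the board: (255,180) in the vise, (142,249), and (275,264). The one in the vise is the smallest and is clamped, so it is the one meant. I'll enlarge it to confirm.

```bash
python3 - <<'E'
from h import *
a=cv2.imread('pics/top0.png')[145:240,220:360]; b=cv2.imread('pics/scene0.png')[150:220,210:340]
cv2.imwrite('pics/c1.png',cv2.resize(a,(784,532),interpolation=cv2.INTER_CUBIC))
cv2.imwrite('pics/c2.png',cv2.resize(b,(780,420),interpolation=cv2.INTER_CUBIC))
E
```

```text
(no output)
```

View pics/c1.png

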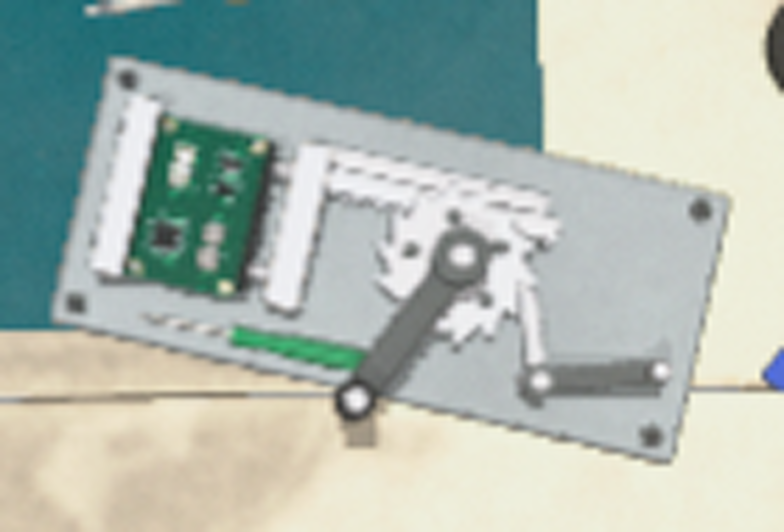

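View pics/c2.png

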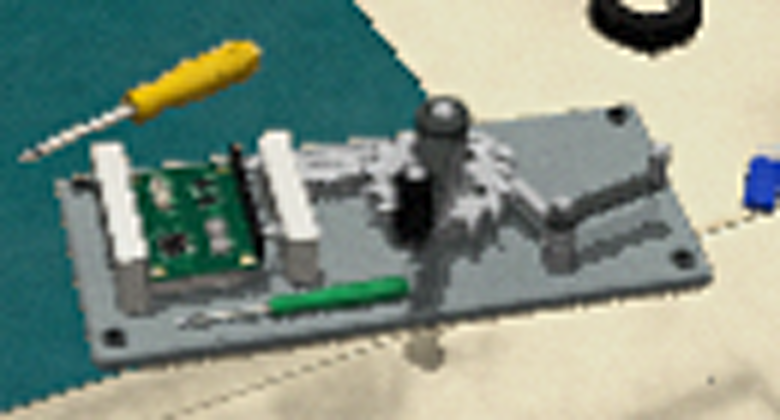

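The crops confirm it: the smallest board is the clamped one. In the top crop (scale 5.6, offset 220,145):
- Crank axis at (462,256)
- Knob top at (355,400)
- Stud top at (661,372)
- Plate corners at (110,58), (730,200), (668,462) and (54,318)

The fine driver lies below the crank.

```bash
python3 - <<'E'
from h import *
import pickle
from scipy.optimize import least_squares
a,b=pickle.load(open('c0.pkl','rb'))
f=lambda u,v,z:at_z(a,220+(u+.5)/5.6-.5,145+(v+.5)/5.6-.5,z)
cor=[f(*p,.012)[:2] for p in [(110,58),(730,200),(668,462),(54,318)]]
loc=np.array([(70,200),(70,-135),(-75,-135),(-75,200)])/1000
def T(p,l): c,s=np.cos(p[2]),np.sin(p[2]); return np.array(l)@np.array([[c,s],[-s,c]])+p[:2]
r=least_squares(lambda p:(T(p,loc)-cor).ravel(),[.45,0,0]);p=r.x
print('pose',p,'res mm',np.round(r.fun*1000,1))
ax=f(462,256,.085);kn=f(355,400,.119);st=f(661,372,.069);pv=f(540,382,.05)
print('axis',ax,'knob',kn,np.linalg.norm(kn-ax),'stud',st,'pv',pv)
print('expected pivot/stud0/stud1',T(p,[(-.05,-.054),(-.05,-.114),(-.097,-.096)]))
L=lambda q:np.linalg.solve(np.array([[np.cos(p[2]),-np.sin(p[2])],[np.sin(p[2]),np.cos(p[2])]]),q[:2]-p[:2])
for q in(ax,kn,st,pv):print(L(q)*1000)
g=lambda u,v,z:at_z(b,210+(u+.5)/6-.5,150+(v+.5)/6-.5,z)
print('scene: knob/axis tops',g(442,108,.119),g(657,152,.069))
print('scene crop of', [ (np.array(proj(b,[*q[:2],z]))-[210,150])*6 for q,z in((kn,.119),(st,.069),(ax,.08))])
s=sensors.observe();R=s['tool_rot'];print('R',R)
E
```

```text
pose [ 0.56000321 -0.02089943 -0.24550071] res mm [ 2.3 -0.4  1.7 -1.1 -2.3 -2.2 -1.7  3.7]
axis [ 0.56040219 -0.02104985  0.085     ] knob [0.48906532 0.03435135 0.119     ] 0.09651032130416469 stud [ 0.50171982 -0.12073617  0.069     ] pv [ 0.49844634 -0.06173794  0.05      ]
expected pivot/stud0/stud1 [[ 0.49837815 -0.06112818]
 [ 0.48379563 -0.11932913]
 [ 0.44257964 -0.09044587]]
[ 0.42357655 -0.0489314 ]
[-82.23913456  36.35324312]
[ -32.27127977 -111.0085189 ]
[-49.78566031 -54.57490692]
scene: knob/axis tops [ 0.52702361 -0.00105864  0.119     ] [ 0.49866136 -0.11723828  0.069     ]
scene crop of [array([412.15323844, 170.28245711]), array([657.11817087, 144.20865675]), array([439.75299798, 114.55976267])]
R [[ 9.52666162e-01  3.04017875e-01 -5.60948427e-04]
 [ 3.04018354e-01 -9.52665344e-01  1.25798666e-03]
 [-1.51945695e-04 -1.36897995e-03 -9.99999051e-01]]
```

```bash
cat >> h.py <<'E'
from scipy.spatial.transform import Rotation as Ro
def Ryaw(deg): # tool down, tool y at world angle deg
    a=np.radians(deg); y=np.array([np.cos(a),np.sin(a),0]); z=np.array([0,0,-1.]); return np.c_[np.cross(y,z),y,z]
def rel(P,R,Pt,Rt): return np.round(R.T@(np.array(Pt)-P)/.5,4).tolist(),np.round(Ro.from_matrix(R.T@Rt).as_rotvec()/np.pi,4).tolist()
E
python3 - <<'E'
from h import *
s=sensors.observe();P=np.array(s['tcp_pos']);R=np.array(s['tool_rot'])
print(rel(P,R,[.500,-.119,.31],Ryaw(-14)));print(rel(P,R,[.500,-.119,.238],Ryaw(-14)))
E
```

```text
([0.8805, -0.9187, 0.189], [-0.0004, -0.0002, -0.3239])
([0.8805, -0.9185, 0.333], [-0.0004, -0.0002, -0.3239])
```

>>> move_arm:
  motion:
    - [[0.88,-0.9185,0.1],[0,0,-0.324],1]
    - [[0.88,-0.9185,0.1],[0,0,-0.324],1]
    - [[0.88,-0.9185,0.1],[0,0,-0.324],1]
    - [[0.88,-0.9185,0.1],[0,0,-0.324],1]
    - [[0.88,-0.9185,0.1],[0,0,-0.324],1]
    - [[0.88,-0.9185,0.1],[0,0,-0.324],1]
    - [[0.88,-0.9185,0.1],[0,0,-0.324],1]
    - [[0.88,-0.9185,0.1],[0,0,-0.324],1]
    - [[0.88,-0.9185,0.1],[0,0,-0.324],1]
    - [[0.88,-0.9185,0.1],[0,0,-0.324],1]
    - [[0.88,-0.9185,0.15],[0,0,-0.324],1]
    - [[0.88,-0.9185,0.15],[0,0,-0.324],1]
    - [[0.88,-0.9185,0.15],[0,0,-0.324],1]

```text
time: 1.72
tcp_pos: [0.4996, -0.1204, 0.33]
tool_rot: [[0.243, 0.97, -0.001], [0.97, -0.243, -0.0], [-0.001, -0.001, -1.0]]
contact_force: [-0.1, 0.1, -0.2]
opening: 0.0931
grasp_force: 0.0
```

```bash
python3 - <<'E'
from h import *
s=sensors.observe();P=np.array(s['tcp_pos']);R=np.array(s['tool_rot'])
c=camera('wrist');save(c,'w1');T=np.array(c['tool_from_camera'])
W=np.eye(4);W[:3,:3]=R;W[:3,3]=P;X=W@T
c['eye']=X[:3,3];c['orientation']=X[:3,:3]
import pickle;pickle.dump(c,open('w1.pkl','wb'));print(X.round(3).tolist())
print(proj(c,[.5,-.119,.069]),proj(c,[.489,.0344,.119]))
cv2.imwrite('pics/w1b.png',cv2.resize(c['img'],(768,576)))
E
```

```text
[[0.97, 0.233, 0.071, 0.52], [-0.243, 0.929, 0.279, -0.043], [-0.001, -0.288, 0.958, 0.311], [0.0, 0.0, 0.0, 1.0]]
[np.float64(256.36014693474567), np.float64(201.05942852345072)] [np.float64(158.81649936841683), np.float64(-47.84339279747951)]
```

View pics/w1b.png

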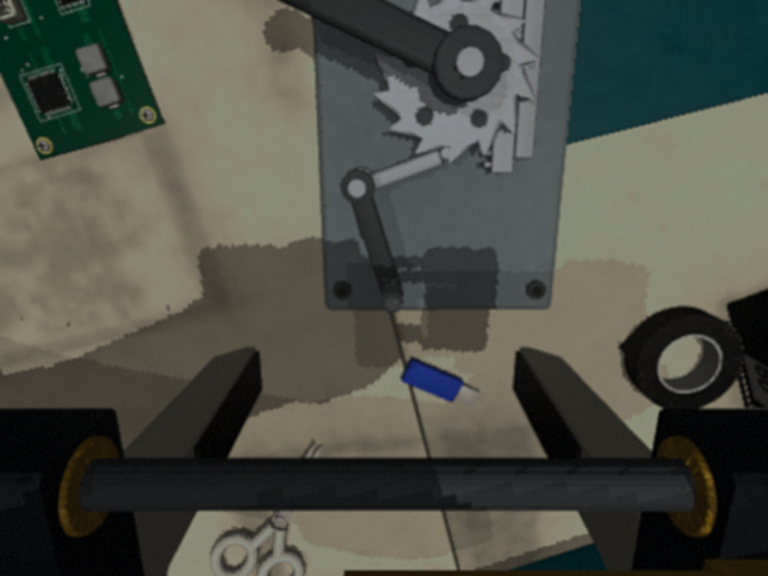

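The wrist view shows the stud top at about (391,297) in the enlarged picture, the pivot at (357,187) and the hub at (470,62). The USB stick at (432,380) is clear of the stud.

```bash
python3 - <<'E'
from h import *
import pickle;c=pickle.load(open('w1.pkl','rb'))
f=lambda u,v,z:at_z(c,(u+.5)/1.5-.5,(v+.5)/1.5-.5,z).round(4)
print('stud',f(391,297,.069),'pv',f(357,187,.05),'hub',f(470,62,.085),'usb',f(432,380,.008),f(404,375,.008))
p=[.56,-.0209,-.2455]
s=sensors.observe();P=np.array(s['tcp_pos']);R=np.array(s['tool_rot'])
print(rel(P,R,[.503,-.1195,.238],Ryaw(-14)))
E
```

```text
stud [ 0.5037 -0.1172  0.069 ] pv [ 0.4997 -0.0607  0.05  ] hub [ 0.5617 -0.0204  0.085 ] usb [ 0.5123 -0.1998  0.008 ] [ 0.4948 -0.1916  0.008 ]
([0.0041, 0.006, 0.1845], [0.0001, 0.0002, -0.0005])
```

>>> move_arm:
  motion:
    - [[0.004,0.006,0.08],[0,0,0],0.2]
    - [[0.004,0.006,0.16],[0,0,0],0]
    - [[0.004,0.006,0.184],[0,0,0],-0.2]
    - [[0.004,0.006,0.184],[0,0,0],-0.4]
    - [[0.004,0.006,0.184],[0,0,0],-1]
    - [[0.004,0.006,0.184],[0,0,0],-1]
    - [[0.004,0.006,0.184],[0,0,0],-1]
    - [[0.004,0.006,0.184],[0,0,0],-1]
  squeeze: 12

```text
time: 2.78
tcp_pos: [0.5034, -0.1183, 0.238]
tool_rot: [[0.242, 0.97, 0.0], [0.97, -0.242, -0.0], [-0.0, 0.0, -1.0]]
contact_force: [0.3, -0.5, 0.5]
opening: 0.018
grasp_force: 0.0
```

>>> move_arm:
  motion:
    - [[0,0,0],[0,0,0],-1]
    - [[0,0,0],[0,0,0],-1]
    - [[0,0,0],[0,0,0],-1]
    - [[-0.003,-0.012,0],[0,0,0],-1]
    - [[-0.0048,-0.0234,0],[0,0,0],-1]
    - [[-0.006,-0.035,0],[0,0,0],-1]
    - [[-0.0048,-0.0474,0],[0,0,0],-1]
    - [[-0.003,-0.06,0],[0,0,0],-1]
    - [[0,-0.071,0],[0,0,0],-1]
    - [[0.005,-0.082,0],[0,0,0],-1]
    - [[0.009,-0.092,0],[0,0,0],-1]
    - [[0.009,-0.092,0],[0,0,0],-1]

```text
time: 4.28
tcp_pos: [0.4597, -0.103, 0.2378]
tool_rot: [[0.242, 0.97, 0.0], [0.97, -0.242, -0.0], [-0.0, 0.0, -1.0]]
contact_force: [2.4, -3.0, 1.7]
opening: 0.0107
grasp_force: 12.0
```

>>> move_arm:
  motion:
    - [[0.001,-0.004,0],[0,0,0],-1]
    - [[0.001,-0.008,0],[0,0,0],-1]
    - [[0.001,-0.008,0],[0,0,0],-1]

```text
time: 4.65
tcp_pos: [0.4576, -0.1019, 0.2379]
tool_rot: [[0.242, 0.97, 0.004], [0.97, -0.242, -0.0], [0.001, 0.004, -1.0]]
contact_force: [7.3, -6.2, -2.5]
opening: 0.0109
grasp_force: 12.0
```

```bash
python3 - <<'E'
from h import *
s=sensors.observe();print(s['contact_force'],s['tcp_pos'])
c=camera('wrist');i=cv2.resize(c['img'][60:384],(768,486));cv2.imwrite('pics/w2.png',i)
E
```

```text
[ 7.28123852 -6.18085597 -2.50576349] [ 0.45755444 -0.10190587  0.23792037]
```

View pics/w2.png

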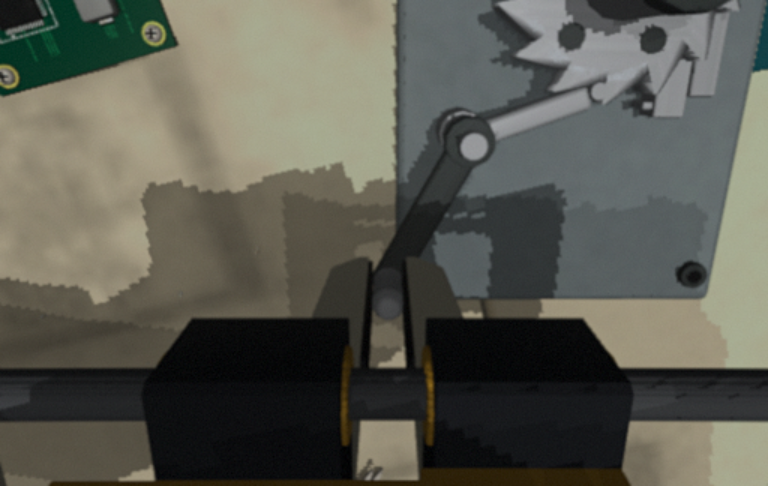

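The stud is held between the pads at (388,300) and the lever is swung over. I'll press a little more to confirm the hard stop.

>>> move_arm:
  motion:
    - [[0.001,-0.006,0],[0,0,0],-1]
    - [[0.001,-0.006,0],[0,0,0],-1]

```text
time: 4.95
tcp_pos: [0.4566, -0.1016, 0.2381]
tool_rot: [[0.243, 0.97, 0.008], [0.97, -0.243, -0.001], [0.001, 0.008, -1.0]]
contact_force: [13.4, -10.8, -9.0]
opening: 0.0107
grasp_force: 12.0
```

>>> move_arm:
  motion:
    - [[0,0.007,0],[0,0,0],-1]
    - [[0,0.007,0],[0,0,0],-0.3]
    - [[0,0.007,0],[0,0,0],0]
    - [[0,0.007,0],[0,0,0],0]
    - [[0,0.007,-0.08],[0,0,0],0.2]
    - [[0,0.007,-0.2],[0,0,0],0.2]
    - [[0,0.007,-0.2],[0,0,0],0.2]
    - [[0,0.007,-0.2],[0,0,0],0.2]

```text
time: 5.95
tcp_pos: [0.4561, -0.101, 0.3377]
tool_rot: [[0.242, 0.97, 0.0], [0.97, -0.242, -0.0], [-0.0, 0.0, -1.0]]
contact_force: [-0.4, -0.1, -0.1]
opening: 0.0555
grasp_force: 0.0
```

```bash
python3 - <<'E'
from h import *
s=sensors.observe();P=np.array(s['tcp_pos']);R=np.array(s['tool_rot']);print(s['time'],P,s['qpos'])
a=camera('top');g=a['img'][145:240,220:360];cv2.imwrite('pics/t2.png',cv2.resize(g,(784,532),interpolation=cv2.INTER_CUBIC))
for yaw in(45,):
  print(rel(P,R,[.489,.0344,.335],Ryaw(yaw)),rel(P,R,[.489,.0344,.270],Ryaw(yaw)))
E
```

```text
5.95 [ 0.45614417 -0.101007    0.33766795] [ 0.32958587  0.41456753 -0.31190825  2.22823083  0.24746879  0.53006909
 -0.4162571 ]
([0.2787, -0.0017, 0.0053], [-0.0, 0.0001, -0.3277]) ([0.2787, -0.0017, 0.1353], [-0.0, 0.0001, -0.3277])
```

View pics/t2.png

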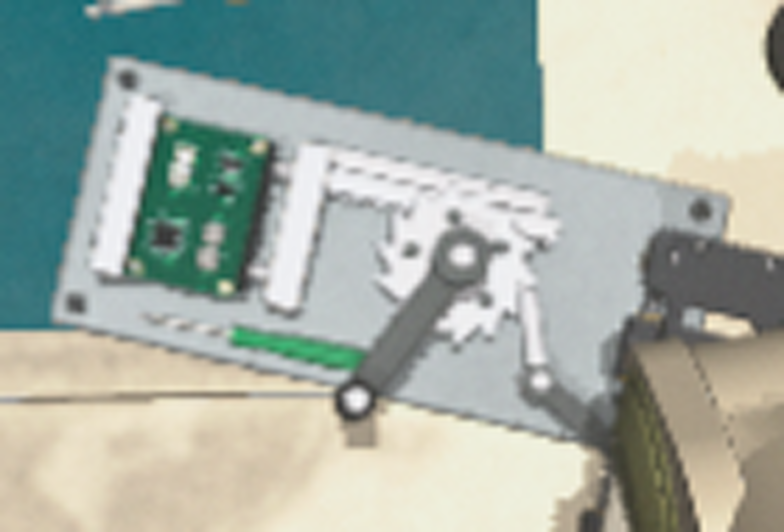

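The top view shows the lever thrown towards -x (540,380 to 600,430) and staying there. The crank is unchanged, with its knob at (355,400). Next is the knob.

>>> move_arm:
  motion:
    - [[0.1,-0.0017,0.005],[0,0,-0.06],0.2]
    - [[0.2,-0.0017,0.005],[0,0,-0.12],0.2]
    - [[0.279,-0.0017,0.005],[0,0,-0.18],0.2]
    - [[0.279,-0.0017,0.005],[0,0,-0.24],0.2]
    - [[0.279,-0.0017,0.005],[0,0,-0.3],0.2]
    - [[0.279,-0.0017,0.005],[0,0,-0.328],0.2]
    - [[0.279,-0.0017,0.005],[0,0,-0.328],0.2]
    - [[0.279,-0.0017,0.07],[0,0,-0.328],0.1]
    - [[0.279,-0.0017,0.135],[0,0,-0.328],0]
    - [[0.279,-0.0017,0.135],[0,0,-0.328],-0.1]
    - [[0.279,-0.0017,0.135],[0,0,-0.328],-0.2]

```text
time: 7.38
tcp_pos: [0.4896, 0.035, 0.2705]
tool_rot: [[-0.707, 0.707, -0.001], [0.707, 0.707, 0.0], [0.0, -0.0, -1.0]]
contact_force: [0.2, 0.2, -0.4]
opening: 0.0384
grasp_force: 0.0
```

Close on the grip.

>>> move_arm:
  motion:
    - [[0,0,0],[0,0,0],-0.6]
    - [[0,0,0],[0,0,0],-1]
    - [[0,0,0],[0,0,0],-1]
    - [[0,0,0],[0,0,0],-1]
    - [[0,0,0],[0,0,0],-1]
  squeeze: 35

```text
time: 8.0
tcp_pos: [0.4898, 0.0347, 0.2708]
tool_rot: [[-0.708, 0.706, 0.001], [0.707, 0.708, 0.0], [-0.001, 0.001, -1.0]]
contact_force: [-1.2, 0.7, 6.4]
opening: 0.0196
grasp_force: 35.0
```

```bash
python3 - <<'E'
from h import *
s=sensors.observe();print(s['time'],s['tcp_pos'],s['contact_force'],s['opening'],s['grasp_force'])
C=np.array([.5605,-.0207]);d=np.array([.489,.0344])-C;r=.09;t0=np.arctan2(d[1],d[0]);print(np.degrees(t0),np.hypot(*d))
R=np.array(s['tool_rot'])
for a in np.arange(0,.75,.05):
  q=r*np.array([np.cos(t0+a)-np.cos(t0),np.sin(t0+a)-np.sin(t0),0]);print(round(a,2),(R.T@q/.5).round(4)[:2])
E
```

```text
8.0 [0.48975403 0.03473859 0.27077467] [-1.18055669  0.68015795  6.40290462] 0.01960828496782912 35.00153742413204
142.38109760695517 0.0902677129432224
0.0 [0. 0.]
0.05 [-0.0014 -0.0089]
0.1 [-0.0032 -0.0177]
0.15 [-0.0054 -0.0264]
0.2 [-0.0081 -0.035 ]
0.25 [-0.0112 -0.0435]
0.3 [-0.0148 -0.0517]
0.35 [-0.0187 -0.0598]
0.4 [-0.023  -0.0677]
0.45 [-0.0278 -0.0754]
0.5 [-0.0329 -0.0828]
0.55 [-0.0383 -0.0899]
0.6 [-0.0442 -0.0968]
0.65 [-0.0503 -0.1034]
0.7 [-0.0568 -0.1096]
```

>>> move_arm:
  motion:
    - [[-0.0007,-0.0045,0],[0,0,0],-1]
    - [[-0.0014,-0.0089,0],[0,0,0],-1]
    - [[-0.0023,-0.0133,0],[0,0,0],-1]
    - [[-0.0023,-0.0133,0],[0,0,0],-1]

```text
time: 8.5
tcp_pos: [0.4858, 0.0292, 0.2708]
tool_rot: [[-0.708, 0.707, 0.001], [0.707, 0.708, 0.0], [-0.001, 0.001, -1.0]]
contact_force: [0.1, 0.8, 7.4]
opening: 0.0193
grasp_force: 35.0
```

>>> move_arm:
  motion:
    - [[-0.0009,-0.0044,0],[0,0,0],-1]
    - [[-0.002,-0.0088,0],[0,0,0],-1]
    - [[-0.0031,-0.0131,0],[0,0,0],-1]
    - [[-0.0031,-0.0131,0],[0,0,0],-1]

```text
time: 9.0
tcp_pos: [0.4822, 0.0234, 0.2708]
tool_rot: [[-0.708, 0.707, 0.001], [0.707, 0.708, -0.0], [-0.001, 0.001, -1.0]]
contact_force: [-1.1, 0.4, 7.5]
opening: 0.0197
grasp_force: 35.0
```

>>> move_arm:
  motion:
    - [[-0.0013,-0.0043,0],[0,0,0],-1]
    - [[-0.0027,-0.0086,0],[0,0,0],-1]
    - [[-0.0042,-0.0129,0],[0,0,0],-1]
    - [[-0.0042,-0.0129,0],[0,0,0],-1]

```text
time: 9.5
tcp_pos: [0.4792, 0.0173, 0.2708]
tool_rot: [[-0.708, 0.707, 0.001], [0.707, 0.708, -0.0], [-0.001, 0.001, -1.0]]
contact_force: [-1.2, -0.0, 7.5]
opening: 0.0192
grasp_force: 35.0
```

>>> move_arm:
  motion:
    - [[-0.0016,-0.0042,0],[0,0,0],-1]
    - [[-0.0033,-0.0083,0],[0,0,0],-1]
    - [[-0.0052,-0.0124,0],[0,0,0],-1]
    - [[-0.0052,-0.0124,0],[0,0,0],-1]

```text
time: 10.0
tcp_pos: [0.4766, 0.0111, 0.2708]
tool_rot: [[-0.708, 0.707, 0.001], [0.707, 0.708, -0.0], [-0.001, 0.001, -1.0]]
contact_force: [-1.0, -0.1, 7.2]
opening: 0.0194
grasp_force: 35.0
```

To 0.375: (-0.0208,-0.0638) minus (-0.0148,-0.0517).

>>> move_arm:
  motion:
    - [[-0.0019,-0.0041,0],[0,0,0],-1]
    - [[-0.0039,-0.0081,0],[0,0,0],-1]
    - [[-0.006,-0.0121,0],[0,0,0],-1]
    - [[-0.006,-0.0121,0],[0,0,0],-1]

```text
time: 10.5
tcp_pos: [0.4744, 0.0047, 0.2708]
tool_rot: [[-0.708, 0.707, 0.001], [0.707, 0.708, -0.0], [-0.001, 0.001, -1.0]]
contact_force: [-1.6, -0.2, 8.6]
opening: 0.0195
grasp_force: 35.0
```

>>> move_arm:
  motion:
    - [[-0.0023,-0.0039,0],[0,0,0],-1]
    - [[-0.0046,-0.0078,0],[0,0,0],-1]
    - [[-0.007,-0.0116,0],[0,0,0],-1]
    - [[-0.007,-0.0116,0],[0,0,0],-1]

```text
time: 11.0
tcp_pos: [0.4728, -0.0019, 0.2708]
tool_rot: [[-0.708, 0.707, 0.001], [0.707, 0.708, -0.0], [-0.001, 0.0, -1.0]]
contact_force: [-1.8, 0.5, 8.2]
opening: 0.0193
grasp_force: 35.0
```

>>> move_arm:
  motion:
    - [[-0.0025,-0.0037,0],[0,0,0],-1]
    - [[-0.0051,-0.0074,0],[0,0,0],-1]
    - [[-0.0051,-0.0074,0],[0,0,0],-1]

```text
time: 11.38
tcp_pos: [0.472, -0.0064, 0.2708]
tool_rot: [[-0.708, 0.707, 0.001], [0.707, 0.708, -0.0], [-0.001, 0.0, -1.0]]
contact_force: [-1.1, -0.2, 9.2]
opening: 0.0196
grasp_force: 35.0
```

To 0.55: (-0.0054,-0.0071).

>>> move_arm:
  motion:
    - [[-0.0027,-0.0036,0],[0,0,0],-1]
    - [[-0.0054,-0.0071,0],[0,0,0],-1]
    - [[-0.0054,-0.0071,0],[0,0,0],-1]

```text
time: 11.75
tcp_pos: [0.4713, -0.0108, 0.2708]
tool_rot: [[-0.708, 0.707, 0.001], [0.707, 0.708, -0.0], [-0.001, 0.0, -1.0]]
contact_force: [-1.5, -0.4, 8.8]
opening: 0.0192
grasp_force: 35.0
```

>>> move_arm:
  motion:
    - [[-0.0029,-0.0035,0],[0,0,0],-1]
    - [[-0.0059,-0.0069,0],[0,0,0],-1]
    - [[-0.0059,-0.0069,0],[0,0,0],-1]

```text
time: 12.12
tcp_pos: [0.471, -0.0139, 0.2707]
tool_rot: [[-0.709, 0.705, 0.001], [0.705, 0.709, 0.002], [0.001, 0.003, -1.0]]
contact_force: [-2.6, 6.8, 7.3]
opening: 0.0197
grasp_force: 35.0
```

>>> move_arm:
  motion:
    - [[-0.0015,-0.0015,0],[0,0,0],-1]
    - [[-0.0027,-0.003,0],[0,0,0],-1]
    - [[-0.0027,-0.003,0],[0,0,0],-1]

```text
time: 12.5
tcp_pos: [0.4708, -0.0154, 0.2707]
tool_rot: [[-0.709, 0.705, 0.002], [0.705, 0.709, 0.003], [0.001, 0.003, -1.0]]
contact_force: [-2.2, 8.1, 6.5]
opening: 0.0198
grasp_force: 35.0
```

```bash
python3 - <<'E'
from h import *
s=sensors.observe();print(s['tcp_pos'],s['contact_force'])
a=camera('top');b=camera('scene')
i=cv2.resize(a['img'][170:225,280:345],(390,330),interpolation=cv2.INTER_CUBIC)
j=cv2.resize(b['img'][160:205,265:330],(390,270),interpolation=cv2.INTER_CUBIC)
cv2.imwrite('pics/p1.png',np.vstack([i,j]))
E
```

```text
[ 0.47084122 -0.01538538  0.27072204] [-2.24592392  8.13063922  6.53387135]
```

View pics/p1.png

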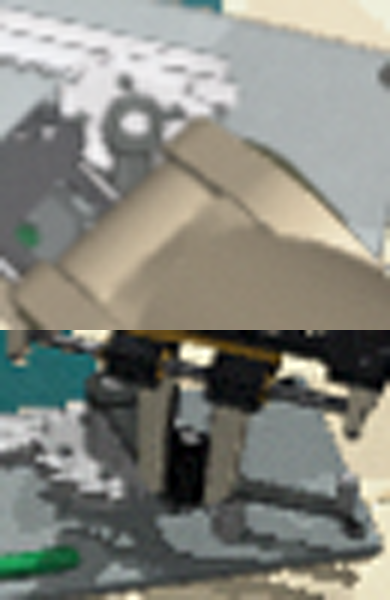

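The load is on now, about 8 N. The top and scene views have the pawl hidden behind the arm, so I'll try the wrist camera.

```bash
python3 - <<'E'
from h import *
s=sensors.observe();P=np.array(s['tcp_pos']);R=np.array(s['tool_rot'])
c=camera('wrist');save(c,'w3');W=np.eye(4);W[:3,:3]=R;W[:3,3]=P;X=W@np.array(c['tool_from_camera'])
c['eye']=X[:3,3];c['orientation']=X[:3,:3]
p=[.5605,-.0207,-.2455]
T=lambda l,z:[p[0]+l[0]*np.cos(p[2])-l[1]*np.sin(p[2]),p[1]+l[0]*np.sin(p[2])+l[1]*np.cos(p[2]),z]
for l in [(-.003,-.038),(-.003,-.057),(-.05,-.054)]:print(l,proj(c,T(l,.038)))
cv2.imwrite('pics/w3b.png',cv2.resize(c['img'],(768,576)))
E
```

```text
(-0.003, -0.038) [np.float64(289.14775323611155), np.float64(318.3852264294528)]
(-0.003, -0.057) [np.float64(267.64652321916327), np.float64(329.1671153203563)]
(-0.05, -0.054) [np.float64(238.9078899941455), np.float64(281.14024878527647)]
```

View pics/w3b.png

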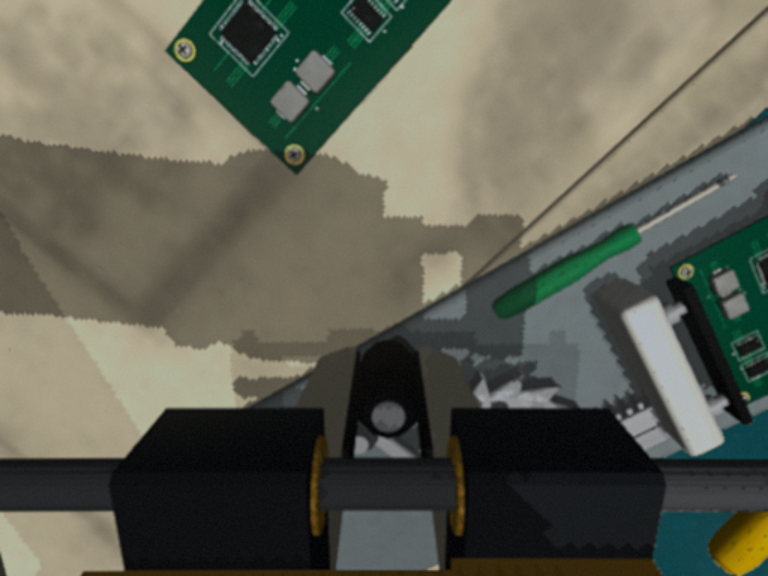

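Between the fingers, at about (360,435) to (412,458), the light pawl bar still points into the wheel, so it looks engaged. I'll wind on in small steps and track that patch numerically.

>>> move_arm:
  motion:
    - [[-0.0013,-0.0014,0],[0,0,0],-1]
    - [[-0.0025,-0.0027,0],[0,0,0],-1]
    - [[-0.0025,-0.0027,0],[0,0,0],-1]

```text
time: 13.02
tcp_pos: [0.4707, -0.0171, 0.2707]
tool_rot: [[-0.709, 0.705, 0.002], [0.705, 0.709, 0.003], [0.001, 0.003, -1.0]]
contact_force: [-2.6, 9.6, 6.1]
opening: 0.0196
grasp_force: 35.0
```

```bash
cat > g.py <<'E'
from h import *
import sys
s=sensors.observe();print(s['time'],s['tcp_pos'],s['contact_force'])
c=camera('wrist');save(c,sys.argv[1])
o=cv2.imread('pics/w3.png',0)
n=cv2.cvtColor(c['img'],cv2.COLOR_BGR2GRAY)
for im in(o,n):print(im[286:310:2,232:292:4])
print(im[345:380:6,232:292:4])
E
python3 g.py w4
```

```text
13.025 [ 0.47074818 -0.01707391  0.2707296 ] [-2.55143313  9.62072258  6.06865728]
[[  8   6  40  36   5  43  71  69  54   4  38  52   5   3  53]
 [  1   7  41  43  14   7  27  31   9  19  52  53   5   6  56]
 [  9  15  62  39  41  58  17   4  17  45  52  52   9   9  57]
 [  1  41 130  60  42 112 111  76  38  47  48  51  13   0  51]
 [  4  44 129 113  44 127 136 122  64  44  49  53  15   9  43]
 [  2  54 129 126  45 129 132 133 110  48  44  52  17   7  37]
 [  5  67 129 119  74 108 133 131 130  88  43  52  24   3  30]
 [  0  92 129  99  95  93 120 133 132 119  66  45  48  11  31]
 [ 10  88 113  98  97  96  98 130 133 132 109  52  33   4  33]
 [ 10  65  77  76  79  79  78  94 106 108 104  65  27  10  25]
 [ 16  17  21  22  20  20  16  17  21  23  22  23  14  17  16]
 [ 20  24  21  19  19  18  24  19  20  17  18  18  20  16  20]]
[[  7   8  39  35   3  44  69  71  52   3  35  91  14   7  54]
 [  5   9  49  41  16   3  24  30   8  13  56  58  12   5  51]
 [  9  25 125  88  36  27  20  15  18  46  51  50   7   1  53]
 [  5  42 131 129  47  71 117  97  53  48  50  51  13   6  53]
 [  5  4
[... 175 characters left out ...]
  30]
 [  4  74 123 111  96  94 104 130 132 126  77  42  49   9  33]
 [  5  76  96  94  96  96  97 126 134 133 115  51  36  12  30]
 [  6  65  82  77  78  80  79  87 109 109 105  68  25   8  27]
 [ 16  19  18  20  22  18  22  19  19  24  22  21  19  15  15]
 [ 21  19  19  17  19  19  21  17  19  20  17  20  19  21  19]]
[[102  99  99  98 100  97  99 100 100  98  97  97  97 101  79]
 [ 97  98 103 102 100  99  99  97  97 100  98  97  99 100  97]
 [ 99  99  98 100  99  98  99  99  96  99  99  99 100  97  98]
 [100  99 100  99  98  97  97  99  98  98  98 100  99  98  99]
 [100 100 100  98 100  96  97  99  99 100 102 100  97  99 100]
 [100  98  97 101 100  98  97 100 100  98  95  97  96  95  97]]
```

>>> move_arm:
  motion:
    - [[-0.0014,-0.0014,0],[0,0,0],-1]
    - [[-0.0028,-0.0028,0],[0,0,0],-1]
    - [[-0.0028,-0.0028,0],[0,0,0],-1]

```text
time: 13.45
tcp_pos: [0.4707, -0.0188, 0.2707]
tool_rot: [[-0.71, 0.705, 0.002], [0.705, 0.71, 0.004], [0.001, 0.004, -1.0]]
contact_force: [-3.6, 10.3, 6.1]
opening: 0.0195
grasp_force: 35.0
```

```bash
python3 g.py w5 | sed -n '1p;14,25p'
```

```text
13.45 [ 0.47068939 -0.01876113  0.27069924] [-3.60246409 10.26898162  6.0963403 ]
[[  3   1  39  32   6  34  71  71  53   4  63 101   8   5  54]
 [  2   6  94  96  19   2  23  31   5  26  94  96   7   5  53]
 [  9  20 131 131  62  28  10  16  38  86  93  92  12  11  52]
 [  8  40 129 129 107  46  39  68  90  96  92  90  17   9  46]
 [  3  45 129 128 109  77  49  86  94  91  93  89  24   4  47]
 [  4  53 130 130  90 123  69  53  94  94  92  91  33   7  43]
 [  4  57 127 128 120 132  98  47  89  94  93  95  40   6  31]
 [  4  66  97  95 130 130 112  45  86  93  93  94  53  12  32]
 [  6  78  98  93 124 133 127  46  61  95  97  95  63   6  31]
 [  5  64  81  78  90 110 105  46  61  79  76  78  49   8  28]
 [ 18  20  17  20  19  21  24  20  17  14  18  18  19  14  21]
 [ 20  20  21  19  18  19  19  21  20  19  18  20  18  21  20]]
```

The pawl has swung off the wheel: the bar is now steep, with plate showing behind it. Now I'll work out the slow ease-back arc.

```bash
python3 - <<'E'
from h import *
C=np.array([.5605,-.0207]);r=.09;t0=np.radians(142.4);R=Ryaw(45)
k=lambda a:np.array([r*np.cos(t0+a),r*np.sin(t0+a),0])
a0=.665
for call in range(4):
  A=a0-.335*call
  print(A,[ [float(x) for x in (R.T@(k(A-.335*(i+1)/20)-k(A))/.5).round(4)[:2]] for i in range(20)])
E
```

```text
0.665 [[0.0021, 0.0021], [0.0042, 0.0043], [0.0063, 0.0065], [0.0083, 0.0087], [0.0103, 0.011], [0.0122, 0.0133], [0.0142, 0.0156], [0.016, 0.018], [0.0179, 0.0204], [0.0196, 0.0228], [0.0214, 0.0253], [0.0231, 0.0278], [0.0248, 0.0303], [0.0264, 0.0328], [0.028, 0.0354], [0.0295, 0.038], [0.031, 0.0406], [0.0324, 0.0433], [0.0338, 0.0459], [0.0352, 0.0486]]
0.33 [[0.0013, 0.0027], [0.0026, 0.0054], [0.0038, 0.0082], [0.005, 0.011], [0.0061, 0.0138], [0.0072, 0.0166], [0.0082, 0.0194], [0.0092, 0.0223], [0.0102, 0.0251], [0.011, 0.028], [0.0119, 0.0309], [0.0127, 0.0338], [0.0134, 0.0367], [0.0141, 0.0397], [0.0148, 0.0426], [0.0154, 0.0456], [0.0159, 0.0485], [0.0164, 0.0515], [0.0169, 0.0545], [0.0173, 0.0575]]
-0.0050000000000000044 [[0.0003, 0.003], [0.0006, 0.006], [0.0009, 0.009], [0.0011, 0.012], [0.0012, 0.015], [0.0013, 0.018], [0.0014, 0.021], [0.0014, 0.0241], [0.0013, 0.0271], [0.0012, 0.0301], [0.0011, 0.0331], [0.0009, 0.0361], [0.0006, 0.0391], [0.0003, 0.0421], [-0.0001, 0.0451], [-0.0005, 0.0481], [-0.0009, 0.0511], [-0.0014, 0.054], [-0.002, 0.057], [-0.0026, 0.06]]
-0.3400000000000001 [[-0.0007, 0.0029], [-0.0014, 0.0059], [-0.0021, 0.0088], [-0.0029, 0.0117], [-0.0038, 0.0146], [-0.0047, 0.0175], [-0.0056, 0.0203], [-0.0066, 0.0232], [-0.0077, 0.026], [-0.0087, 0.0288], [-0.0099, 0.0316], [-0.0111, 0.0344], [-0.0123, 0.0371], [-0.0136, 0.0399], [-0.0149, 0.0426], [-0.0163, 0.0453], [-0.0177, 0.0479], [-0.0191, 0.0506], [-0.0206, 0.0532], [-0.0222, 0.0558]]
```

>>> move_arm:
  motion:
    - [[0.0021,0.0021,0],[0,0,0],-1]
    - [[0.0042,0.0043,0],[0,0,0],-1]
    - [[0.0063,0.0065,0],[0,0,0],-1]
    - [[0.0083,0.0087,0],[0,0,0],-1]
    - [[0.0103,0.011,0],[0,0,0],-1]
    - [[0.0122,0.0133,0],[0,0,0],-1]
    - [[0.0142,0.0156,0],[0,0,0],-1]
    - [[0.016,0.018,0],[0,0,0],-1]
    - [[0.0179,0.0204,0],[0,0,0],-1]
    - [[0.0196,0.0228,0],[0,0,0],-1]
    - [[0.0214,0.0253,0],[0,0,0],-1]
    - [[0.0231,0.0278,0],[0,0,0],-1]
    - [[0.0248,0.0303,0],[0,0,0],-1]
    - [[0.0264,0.0328,0],[0,0,0],-1]
    - [[0.028,0.0354,0],[0,0,0],-1]
    - [[0.0295,0.038,0],[0,0,0],-1]
    - [[0.031,0.0406,0],[0,0,0],-1]
    - [[0.0324,0.0433,0],[0,0,0],-1]
    - [[0.0338,0.0459,0],[0,0,0],-1]
    - [[0.0352,0.0486,0],[0,0,0],-1]

```text
time: 16.0
tcp_pos: [0.476, 0.0098, 0.2708]
tool_rot: [[-0.709, 0.706, 0.002], [0.706, 0.709, 0.002], [-0.0, 0.003, -1.0]]
contact_force: [-0.3, 4.8, 5.2]
opening: 0.0195
grasp_force: 35.0
```

>>> move_arm:
  motion:
    - [[0.0013,0.0027,0],[0,0,0],-1]
    - [[0.0026,0.0054,0],[0,0,0],-1]
    - [[0.0038,0.0082,0],[0,0,0],-1]
    - [[0.005,0.011,0],[0,0,0],-1]
    - [[0.0061,0.0138,0],[0,0,0],-1]
    - [[0.0072,0.0166,0],[0,0,0],-1]
    - [[0.0082,0.0194,0],[0,0,0],-1]
    - [[0.0092,0.0223,0],[0,0,0],-1]
    - [[0.0102,0.0251,0],[0,0,0],-1]
    - [[0.011,0.028,0],[0,0,0],-1]
    - [[0.0119,0.0309,0],[0,0,0],-1]
    - [[0.0127,0.0338,0],[0,0,0],-1]
    - [[0.0134,0.0367,0],[0,0,0],-1]
    - [[0.0141,0.0397,0],[0,0,0],-1]
    - [[0.0148,0.0426,0],[0,0,0],-1]
    - [[0.0154,0.0456,0],[0,0,0],-1]
    - [[0.0159,0.0485,0],[0,0,0],-1]
    - [[0.0164,0.0515,0],[0,0,0],-1]
    - [[0.0169,0.0545,0],[0,0,0],-1]
    - [[0.0173,0.0575,0],[0,0,0],-1]

```text
time: 18.5
tcp_pos: [0.4905, 0.0358, 0.2708]
tool_rot: [[-0.708, 0.706, 0.003], [0.706, 0.708, 0.002], [-0.001, 0.003, -1.0]]
contact_force: [1.9, 4.2, 5.9]
opening: 0.0195
grasp_force: 35.0
```

>>> move_arm:
  motion:
    - [[0.0003,0.003,0],[0,0,0],-1]
    - [[0.0006,0.006,0],[0,0,0],-1]
    - [[0.0009,0.009,0],[0,0,0],-1]
    - [[0.0011,0.012,0],[0,0,0],-1]
    - [[0.0012,0.015,0],[0,0,0],-1]
    - [[0.0013,0.018,0],[0,0,0],-1]
    - [[0.0014,0.021,0],[0,0,0],-1]
    - [[0.0014,0.0241,0],[0,0,0],-1]
    - [[0.0013,0.0271,0],[0,0,0],-1]
    - [[0.0012,0.0301,0],[0,0,0],-1]
    - [[0.0011,0.0331,0],[0,0,0],-1]
    - [[0.0009,0.0361,0],[0,0,0],-1]
    - [[0.0006,0.0391,0],[0,0,0],-1]
    - [[0.0003,0.0421,0],[0,0,0],-1]
    - [[-0.0001,0.0451,0],[0,0,0],-1]
    - [[-0.0005,0.0481,0],[0,0,0],-1]
    - [[-0.0009,0.0511,0],[0,0,0],-1]
    - [[-0.0014,0.054,0],[0,0,0],-1]
    - [[-0.002,0.057,0],[0,0,0],-1]
    - [[-0.0026,0.06,0],[0,0,0],-1]

```text
time: 21.0
tcp_pos: [0.5128, 0.0557, 0.2708]
tool_rot: [[-0.708, 0.706, 0.003], [0.706, 0.708, 0.001], [-0.001, 0.003, -1.0]]
contact_force: [3.9, 2.3, 5.3]
opening: 0.0193
grasp_force: 35.0
```

>>> move_arm:
  motion:
    - [[-0.0007,0.0029,0],[0,0,0],-1]
    - [[-0.0014,0.0059,0],[0,0,0],-1]
    - [[-0.0021,0.0088,0],[0,0,0],-1]
    - [[-0.0029,0.0117,0],[0,0,0],-1]
    - [[-0.0038,0.0146,0],[0,0,0],-1]
    - [[-0.0047,0.0175,0],[0,0,0],-1]
    - [[-0.0056,0.0203,0],[0,0,0],-1]
    - [[-0.0066,0.0232,0],[0,0,0],-1]
    - [[-0.0077,0.026,0],[0,0,0],-1]
    - [[-0.0087,0.0288,0],[0,0,0],-1]
    - [[-0.0099,0.0316,0],[0,0,0],-1]
    - [[-0.0111,0.0344,0],[0,0,0],-1]
    - [[-0.0123,0.0371,0],[0,0,0],-1]
    - [[-0.0136,0.0399,0],[0,0,0],-1]
    - [[-0.0149,0.0426,0],[0,0,0],-1]
    - [[-0.0163,0.0453,0],[0,0,0],-1]
    - [[-0.0177,0.0479,0],[0,0,0],-1]
    - [[-0.0191,0.0506,0],[0,0,0],-1]
    - [[-0.0191,0.0506,0],[0,0,0],-1]

```text
time: 23.38
tcp_pos: [0.5376, 0.0664, 0.2708]
tool_rot: [[-0.707, 0.707, 0.003], [0.707, 0.707, 0.0], [-0.002, 0.002, -1.0]]
contact_force: [4.1, 1.4, 5.6]
opening: 0.0194
grasp_force: 35.0
```

```bash
python3 - <<'E'
from h import *
s=sensors.observe();P=np.array(s['tcp_pos']);C=np.array([.5605,-.0207]);d=P[:2]-C
t=np.arctan2(d[1],d[0]);print('a',t-np.radians(142.4),'r',np.hypot(*d),'tang cw F',np.dot(np.array(s['contact_force'])[:2],[np.sin(t),-np.cos(t)]))
r=.09;t0=np.radians(142.4);R=Ryaw(45);k=lambda a:np.array([r*np.cos(t0+a),r*np.sin(t0+a),0])
A=-.34-.335*.9
print([ [float(x) for x in (R.T@(k(A-.015*(i+1))-k(A))/.5).round(4)[:2]] for i in range(12)])
E
```

```text
a -0.6577266594710092 r 0.09010526397990454 tang cw F 4.3444214660639195
[[-0.0013, 0.0023], [-0.0027, 0.0047], [-0.0041, 0.007], [-0.0056, 0.0092], [-0.0071, 0.0115], [-0.0086, 0.0137], [-0.0101, 0.016], [-0.0117, 0.0181], [-0.0133, 0.0203], [-0.0149, 0.0225], [-0.0166, 0.0246], [-0.0183, 0.0267]]
```

Next, 0.06 rad more.

>>> move_arm:
  motion:
    - [[-0.0013,0.0023,0],[0,0,0],-1]
    - [[-0.0027,0.0047,0],[0,0,0],-1]
    - [[-0.0041,0.007,0],[0,0,0],-1]
    - [[-0.0056,0.0092,0],[0,0,0],-1]
    - [[-0.0056,0.0092,0],[0,0,0],-1]

```text
time: 24.0
tcp_pos: [0.5423, 0.0676, 0.2707]
tool_rot: [[-0.707, 0.707, 0.001], [0.707, 0.707, -0.0], [-0.001, 0.001, -1.0]]
contact_force: [2.7, 0.5, 7.1]
opening: 0.0194
grasp_force: 35.0
```

>>> move_arm:
  motion:
    - [[-0.0015,0.0023,0],[0,0,0],-1]
    - [[-0.003,0.0045,0],[0,0,0],-1]
    - [[-0.003,0.0045,0],[0,0,0],-1]

```text
time: 24.38
tcp_pos: [0.5444, 0.0681, 0.2707]
tool_rot: [[-0.708, 0.707, 0.0], [0.707, 0.708, -0.001], [-0.001, -0.0, -1.0]]
contact_force: [1.0, 1.3, 9.5]
opening: 0.0195
grasp_force: 35.0
```

>>> move_arm:
  motion:
    - [[-0.0015,0.0022,0],[0,0,0],-1]
    - [[-0.003,0.0043,0],[0,0,0],-1]
    - [[-0.0046,0.0065,0],[0,0,0],-1]
    - [[-0.0046,0.0065,0],[0,0,0],-1]

```text
time: 24.88
tcp_pos: [0.5484, 0.0687, 0.2706]
tool_rot: [[-0.707, 0.707, 0.0], [0.707, 0.707, -0.001], [-0.001, -0.0, -1.0]]
contact_force: [0.6, 1.0, 9.3]
opening: 0.0191
grasp_force: 35.0
```

The pull has vanished, so the drum is at its stop. Let go and lift.

>>> move_arm:
  motion:
    - [[0,0,0],[0,0,0],-0.4]
    - [[0,0,0],[0,0,0],-0.1]
    - [[0,0,0],[0,0,0],0.1]
    - [[0,0,0],[0,0,0],0.1]
    - [[0,0,-0.06],[0,0,0],0.1]
    - [[0,0,-0.16],[0,0,0],0.1]
    - [[0,0,-0.26],[0,0,0],0.1]
    - [[0.2,-0.1,-0.3],[0,0,0],0.1]
    - [[0.35,-0.25,-0.3],[0,0,0],0.1]
    - [[0.35,-0.35,-0.3],[0,0,0],0.1]
    - [[0.35,-0.35,-0.3],[0,0,0],0.1]
    - [[0.35,-0.35,-0.3],[0,0,0],0.1]
    - [[0.35,-0.35,-0.3],[0,0,0],0.1]

```text
time: 26.5
tcp_pos: [0.3012, 0.0688, 0.4206]
tool_rot: [[-0.707, 0.707, 0.002], [0.707, 0.707, -0.0], [-0.001, 0.001, -1.0]]
contact_force: [0.3, -0.1, -0.1]
opening: 0.0515
grasp_force: 0.0
```

```bash
python3 - <<'E'
from h import *
s=sensors.observe();print(s['time'],s['tcp_pos'],s['contact_force'],s['joint_vel'])
a=camera('top');g=a['img'][145:240,220:360];cv2.imwrite('pics/t3.png',cv2.resize(g,(784,532),interpolation=cv2.INTER_CUBIC))
E
```

```text
26.5 [0.30118091 0.06880855 0.42064487] [ 0.25710993 -0.11543239 -0.09869796] [-0.01080722  0.03219381  0.00804634 -0.03323213  0.0061577  -0.00213537
 -0.00343391]
```

View pics/t3.png

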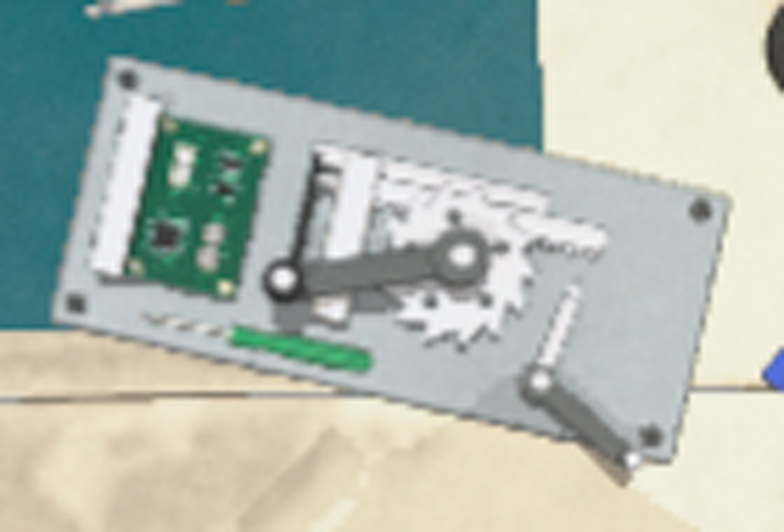

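The jaw has slid back about 26 mm, with its block going from (298,230) to (352,230). The pawl stands off at (575,290), the board is in place and the green driver has not moved. Handing in.

```bash
python3 -c "
from bench import job; print(job.hand_in())"
```

```text
the job is handed in; nothing more can be done
None
```

The job is done and handed in, with no verdict shown: the selector is thrown, the pawl is off, the jaw was eased slowly to fully open, the board still lies on its ledges, and the arm is clear after 26.5 s.

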